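Stand the dried fork in the utensil crock

TASK

The washed utensils are dry: take the steel fork out of the drainer and stand it in the open terracotta crock, tines up, lowering it until the handle's end is at the bottom before you let go; it may then lean on the rim. Leave the spoon and the scoop standing in the drainer without knocking them on the way, and do not shove the crock about or tip it over.

Things in the scene. Friction and masses are not known exactly. Their poses are not given: they have to be found in the camera images.
- fork_mid (a point): Steel fork 210 mm long, about 0.11 kg, upright in a drainer socket, round 14 mm handle down. Point: on the handle's axis at half length (lower end 105 mm below); z along the handle to the tines. The stiff flat head with three tines spans 49 to 105 mm above this point, 36 mm wide along y, 5 mm thick along x; pinch it along y about 75 mm above this point.
- crock: Open round terracotta crock, loose, about 0.6 kg, empty, standing on the worktop. 105 mm high, outside diameter 74 (foot) to 77 mm (rim), walls 5 mm, inner floor 8 mm above the worktop, so about 64 mm wide inside. Origin at the centre of the underside, z up.
- spoon_mid (a point): Steel spoon, 208 mm long, flat oval bowl 42 mm wide, handle as the fork's. Point on the handle's axis 105 mm above its lower end; z up. It stands in the drainer: a fixed grey tray 90 x 290 mm with a row of three upright square sockets 110 mm apart, 18 mm wide inside, floor 16 mm and top 86 mm above the worktop, so utensils stand a few degrees loose. Which utensil is in which socket varies.
- scoop_mid (a point): White plastic scoop, 210 mm long, also upright in the drainer, round 14 mm handle down, with a square three-walled scoop head 40 mm wide and 24 mm deep. Point on the handle's axis, 105 mm above its lower end; z up along the handle.

How it is judged (in metres and radians):
On the way, in this order (a step that is already met when the one before it is completed fails the run):
1. the fork is held and lifted clear of the drainer (its middle more than 190 mm above the worktop) (height (world z) of fork_mid above 0.19 m and contact force between the fingers and fork above 0.5 N), for 0.1 s.
2. still held by the fingers, the fork is in the crock with its handle's end within about 20 mm of the inner floor (x of crock in the frame of fork_mid between -0.03 and 0.03 m and y of crock in the frame of fork_mid between -0.03 and 0.03 m and z of crock in the frame of fork_mid between -0.134 and -0.08 m and angle between fork_mid's own z axis and vertical below 0.6 rad and contact force between the fingers and fork above 0.5 N), for 0.1 s.
At the end, for the whole second after the job is handed in: The fork stands at rest in the crock, tines up, handle's end at the bottom inside it, leaning no more than about 34 degrees (leaning on the rim is fine); the crock stands upright on the worktop within 50 mm of where it was; the spoon and scoop still stand in their sockets, moved less than 30 mm (x of crock in the frame of fork_mid between -0.03 and 0.03 m and y of crock in the frame of fork_mid between -0.03 and 0.03 m and z of crock in the frame of fork_mid between -0.134 and -0.08 m and angle between fork_mid's own z axis and vertical below 0.6 rad and linear speed of fork below 0.03 m/s and angular speed of fork below 0.3 rad/s and angle between crock's own z axis and vertical below 0.1 rad and height (world z) of crock below 0.02 m and distance of crock from where it was at the start of the episode below 0.05 m and distance of each of spoon_mid, scoop_mid from where it was at the start of the episode below 0.03 m); the robot touches nothing.
It fails at once if the spoon is pulled out or knocked (moved more than 30 mm) (distance of spoon_mid from where it was at the start of the episode above 0.03 m).
It fails at once if the scoop is pulled out or knocked (moved more than 30 mm) (distance of scoop_mid from where it was at the start of the episode above 0.03 m).
It fails at once if the crock is tipped by more than 20 degrees or shoved more than 50 mm (angle between crock's own z axis and vertical above 0.35 rad or distance of crock from where it was at the start of the episode above 0.05 m).
It also fails if it takes over 48 s, if anything falls off the work surface, if the arm or the gripper's body presses on something with over 40 N, if the wrist force passes 120 N, or if a joint passes its speed limit or range.

ROBOT

A 6-joint arm with a two-finger parallel gripper is mounted at the origin on the work surface. World frame = base frame: x ahead of the robot, y to its left, z up, the work surface at z = 0. Lengths are in mm, angles in rad, forces in N, time in s.
With the tool pointing down it reaches from about 275 to 1000 mm from the base axis. Payload 8.4 kg.
Tool frame: the origin (TCP) lies at the very end of the fingers, on their centre line; the grasp point (between the pads) lies behind it (r.grip_point_offset is the x of the grasp point in the tool frame, in mm); x points along the fingers, z is the direction in which the jaws open and shut, and the axes are right-handed (so a half turn about x gives the same grasp; the last joint's range is limited). The gripper opens to 85 mm and grips with 20 to 120 N. Pads are 22 mm wide; open, the fingers measure 114 mm over their backs; the gripper's body (76 mm by 85 mm) begins 54 mm behind the grasp point. The pads swing forward as they close: fully open they stand 13 mm farther back than shut.
Start: joints at [-1.207, 0.353, 1.633, -0, 1.155, -0.002], TCP at [223.559, -583.652, 231.281] pointing down, gripper open.
Joint ranges: [-2.63, 2.63], [-0.92, 2.1], [0.06, 2.66], [-1.3, 4.44], [0, 2.69], [-3.02, 3.02]. Speed limits (rad/s): [2.22, 2.22, 2.79, 3.14, 3.14, 3.14].

INTERFACE

Orientations are given as [roll, pitch, yaw] about the fixed x, y, z axes, in that order (R = Rz(yaw) Ry(pitch) Rx(roll)).
In Python, from rig import r, vision, order gives the robot as it stands. The module is installed in compiled form; this text tells all that it offers.
- The arm moves only by the tool step_arm, never from a script. Its argument "rows" is a list of rows, each a list of 7 numbers: the shift along the world's x, y, z in mm, then the turn, a rotation vector about the world's x, y, z in rad, then the finger opening in mm, from 0 to 85.4. A call has exactly 8 rows; each row is the pose to reach, as a shift and turn from the pose measured when the call began; what a row does not reach only later rows make up. A row lasts 1/8 s, in which the tool goes at most 62.5 mm and 10.7 degrees, less where a joint would pass 70% of its speed; a pose out of reach is approached as far as the arm can. A call with a gripper value outside its range is refused whole. The fingers move at their own pace and stop on an object; "force" is the grip in N (left out, the last holds). Time passes only in rows, so rows that repeat a pose let the fingers close, or fill a call up. It gives the time, the measured TCP pose, the force and the opening at its end, in the units of the state.
- r.sense(): the state, without advancing time (a new reading comes with each control period).
- vision.grab_frame(name): name is "side" or "top" or "wrist"; returns (picture, depth): 400x640x3 uint8, red, green, blue; 400x640 float32, mm along the optical axis (not along the pixel's ray), 0 where there is no reading.
- vision.camera_info(name): a dict with "K" (3x3 intrinsics, pixels), "distortion" ([k1, k2, p1, p2, k3] as OpenCV has them; the pictures are not rectified), "origin" and "attitude" of the camera in the world; the wrist camera has in their place "tool_from_camera" (4x4, takes a point from camera to tool coordinates, whose origin is the TCP and whose axes are the tool frame's). Camera axes: x right, y down, z forward; pixel columns grow to the right and rows downward; lengths in mm; the calibration is good to about 2 mm. A picture is of the moment at which its call begins: read the wrist's pose just before it. camera_info takes no time and is no camera call.
- order.sign_off(): hands the job in, once; it reports no verdict.
The state is a dict: "clock": time; "qpos": joint angles; "qvel": joint speeds; "joint_efforts": joint torques, N m; "eef_pos": TCP position; "tcp_rot": TCP orientation; "contact_force": force on the tool from outside, world axes, zero at the start; "wrist_torque": the same for the moment, N m; "opening": opening from 0.0 (shut) to 1.0 (fully open).
Only numpy, scipy, OpenCV 4.12 (cv2) and the standard library are available. Lean on these libraries where they do the work, as an engineer would, in place of code of your own. Each camera call takes 0.05 s, during which the arm holds its last target.

## Working session

There is one attempt and no reset: what is moved stays moved. The work goes in short steps, Python scripts to look and compute and a tool call to move; the robot and the scene stay as the last step left them, time stands still between calls to the robot, and variables do not carry over. Pictures are saved under pics/ and viewed, and the job is handed in when it is done.

Besides the shell and the picture viewer there is one more tool, called after ">>>" as name(argument=value, ...) on one line, values as JSON. step_arm: Moves the arm, as the interface text tells. Its arguments: {"type":"object","properties":{"rows":{"type":"array"},"force":{"type":"number"}},"required":["rows"]}

```bash
mkdir -p pics
python3 - <<'E'
from rig import r,vision,order
import cv2
s=r.sense(); print(s['clock'],s['eef_pos'],s['tcp_rot'],s['opening'],r.grip_point_offset)
for n in ("side","top","wrist"):
    p,d=vision.grab_frame(n); cv2.imwrite(f"pics/{n}0.png",p[:,:,::-1])
    import numpy as np; np.save(f"pics/{n}0.npy",d)
    i=vision.camera_info(n); print(n,i)
E
```

```text
0.0 [ 223.41068082 -583.18399065  230.55686699] [3.11431708 1.56939441 1.90931531] 1.0008855249859234 -18.700000000000003
side {'K': array([[397.7399932 ,   0.        , 319.98392575],
       [  0.        , 397.7399932 , 203.67643683],
       [  0.        ,   0.        ,   1.        ]]), 'distortion': array([-0.09775898,  0.        ,  0.        ,  0.        ,  0.        ]), 'origin': array([494.92079949, 659.69169405, 471.74834857]), 'attitude': array([-2.09091983,  0.00593154, -3.09973114])}
top {'K': array([[487.60290629,   0.        , 319.48592222],
       [  0.        , 487.60290629, 196.82102185],
       [  0.        ,   0.        ,   1.        ]]), 'distortion': array([0.0045741, 0.       , 0.       , 0.       , 0.       ]), 'origin': array([ 353.21999654,   -4.86596365, 1214.72203228]), 'attitude': array([-2.98829072e+00,  2.18431837e-04, -1.55762164e+00])}
wrist {'K': array([[325.2335428 ,   0.        , 315.81937117],
       [  0.        , 325.2335428 , 205.00945574],
       [  0.        ,   0.        ,   1.        ]]), 'distortion': array([-0.01575533,  0.        ,  0.        ,  0.        ,  0.        ]), 'tool_from_camera': array([[ 1.24294062e-04, -2.98463013e-01,  9.54421194e-01,
        -1.42676292e+02],
       [-7.31694009e-04, -9.54420973e-01, -2.98462848e-01,
         7.64748033e+01],
       [ 9.99999725e-01, -6.61247110e-04, -3.37012457e-04,
        -6.10679743e-01],
       [ 0.00000000e+00,  0.00000000e+00,  0.00000000e+00,
         1.00000000e+00]])}
```

View pics/side0.png

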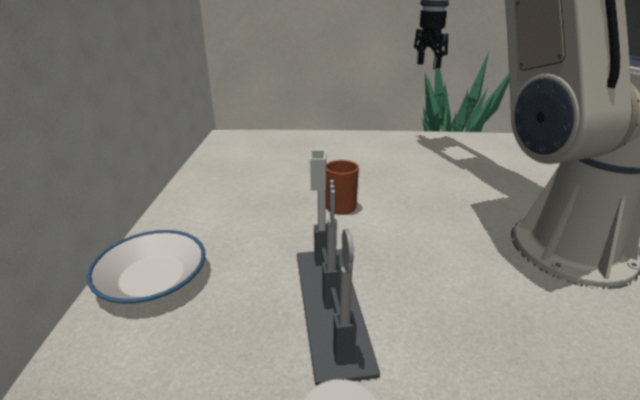

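View pics/top0.png

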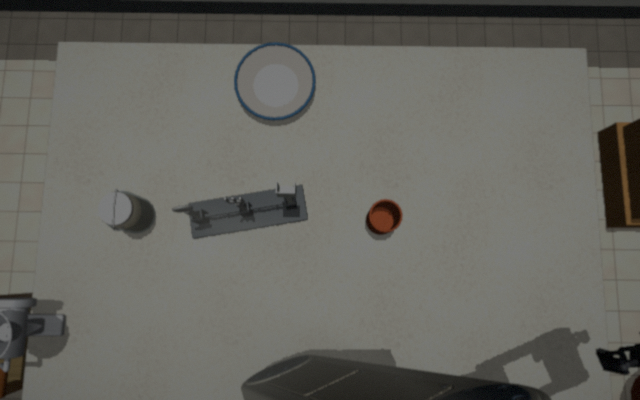

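View pics/wrist0.png

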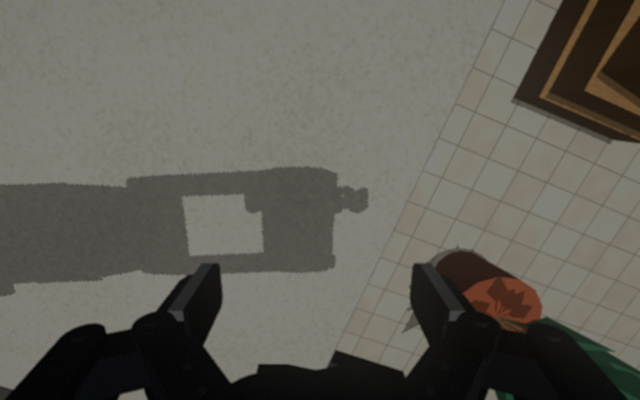

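The side view shows the scoop at (318,180), the fork in the middle socket at (332,185), the spoon at (347,245) and the crock at (342,187). The top view shows the crock at (383,217) and the drainer centred at (247,212). I'll zoom in and measure.

```bash
python3 - <<'E'
import cv2
a=cv2.imread("pics/top0.png")[170:250,165:315]; cv2.imwrite("pics/top0z.png",cv2.resize(a,None,fx=5,fy=5,interpolation=cv2.INTER_CUBIC))
a=cv2.imread("pics/side0.png")[140:270,280:400]; cv2.imwrite("pics/side0z.png",cv2.resize(a,None,fx=4.5,fy=4.5,interpolation=cv2.INTER_CUBIC))
E
cat > h.py <<'E'
from rig import r,vision,order
import numpy as np,cv2
from scipy.spatial.transform import Rotation as Rn
def cam(n):
    i=vision.camera_info(n)
    if n=="wrist":
        s=r.sense(); T=np.eye(4);T[:3,:3]=Rn.from_euler('xyz',s['tcp_rot']).as_matrix();T[:3,3]=s['eef_pos']
        T=T@i['tool_from_camera']; R=T[:3,:3];o=T[:3,3]
    else: R=Rn.from_euler('xyz',i['attitude']).as_matrix();o=i['origin']
    return i['K'],i['distortion'],R,o
def rays(c,uv):
    K,D,R,o=c
    p=cv2.undistortPoints(np.array(uv,float).reshape(-1,1,2),K,D)[:,0]
    return o,(R@np.c_[p,np.ones(len(p))].T).T   # scaled so depth*ray
def plane(c,uv,z):
    o,d=rays(c,uv); return o+d*((z-o[2])/d[:,2])[:,None]
def proj(c,P):
    K,D,R,o=c
    q=(np.atleast_2d(P)-o)@R
    return cv2.projectPoints(q,np.zeros(3),np.zeros(3),K,D)[0][:,0]
def cloud(c,d):
    h,w=d.shape; u,v=np.meshgrid(np.arange(w),np.arange(h)); uv=np.c_[u.ravel(),v.ravel()]
    o,ra=rays(c,uv); P=o+ra*d.ravel()[:,None]; P[d.ravel()<=0]=np.nan; return P.reshape(h,w,3)
def tri(c1,a,c2,b):
    o1,d1=rays(c1,[a]);o2,d2=rays(c2,[b]);d1=d1[0];d2=d2[0]
    t=np.linalg.lstsq(np.c_[d1,-d2],o2-o1,rcond=None)[0]
    A=o1+t[0]*d1;B=o2+t[1]*d2; return (A+B)/2,np.linalg.norm(A-B)
E
python3 - <<'E'
from h import *
np.set_printoptions(precision=1,suppress=True)
c=cam("top");d=np.load("pics/top0.npy");P=cloud(c,d)
cs=cam("side");Q=cloud(cs,np.load("pics/side0.npy"))
im=cv2.imread("pics/top0.png").astype(int);m=(im[:,:,2]-im[:,:,1]>40)
m[:, :340]=0;m[:,430:]=0
pts=P[m&(P[:,:,2]>95)];print(len(pts),np.nanmean(pts,0),np.nanmin(pts,0),np.nanmax(pts,0))
ct=max(cv2.findContours(m.astype(np.uint8),0,1)[0],key=len)[:,0];print('crock blob',m.sum(),cv2.minEnclosingCircle(ct))
im=cv2.imread("pics/side0.png").astype(int);m=(im[:,:,2]-im[:,:,1]>40);m[:,:300]=0;m[:,400:]=0
q=Q[m];print('side crock',np.nanmin(q,0),np.nanmax(q,0), q[q[:,2]>98].mean(0))
# points above 95 near drainer from both views
for nm,X in(("top",P),("side",Q)):
    k=(X[:,:,2]>90)&(X[:,:,2]<260)&(X[:,:,0]>250)&(X[:,:,0]<450)&(X[:,:,1]>-30)&(X[:,:,1]<400)
    n,l,st,_=cv2.connectedComponentsWithStats(k.astype(np.uint8))
    for i in range(1,n):
        if st[i,4]>5:
            z=X[l==i];print(nm,st[i],'mean',z.mean(0),'min',z.min(0),'max',z.max(0))
E
```

```text
111 [ 473.8 -144.4  104.7] [ 447.7 -189.8   97.9] [ 519.6 -116.1  108.7]
crock blob 435 ((384.9104309082031, 215.68240356445312), 15.999222755432129)
side crock [ 448.4 -186.2   41. ] [ 515.8 -112.1  106.2] [ 477.6 -127.5  103.2]
```

View pics/top0z.png

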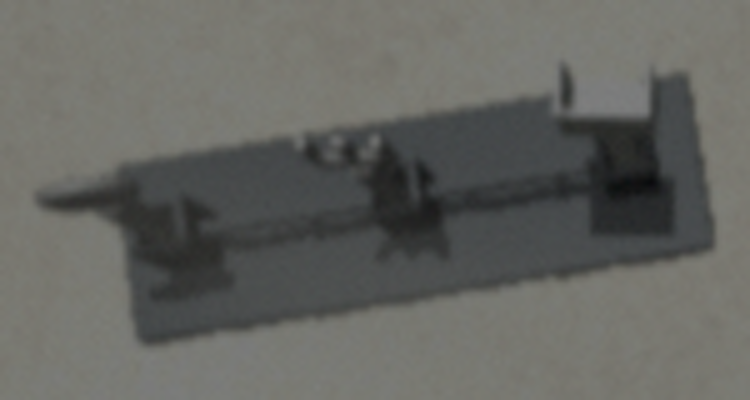

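View pics/side0z.png

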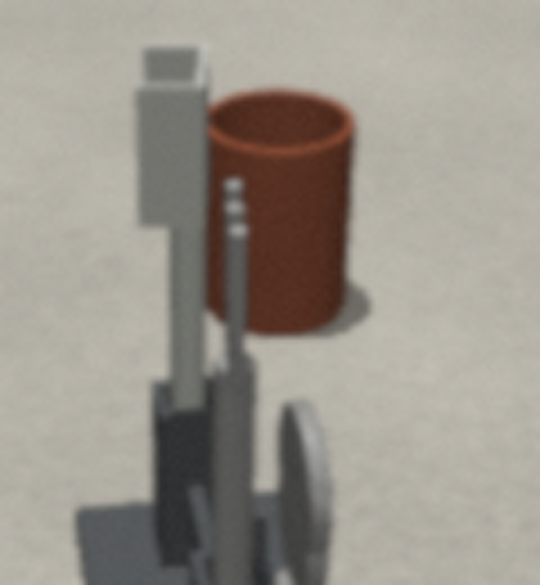

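The zooms show the three tine tips. In the top view they are at about (225.4,199), (232.2,200.2) and (239.3,199.4). In the side view they are at about (332,181.5), (332.3,186) and (333,191). The head's width runs along the socket row, i.e. roughly along y.

Run:
```python
from h import *
np.set_printoptions(precision=1,suppress=True)
c=cam("top");P=cloud(c,np.load("pics/top0.npy"))
cs=cam("side");Q=cloud(cs,np.load("pics/side0.npy"))
T=[(165+x/5-.4,170+y/5-.4) for x,y in((302,145),(337,150),(372,148))]
S=[(280+x/4.5-.4,140+y/4.5-.4) for x,y in((238,230),(235,207),(235,186))]
for a,b in zip(T,S): print('tine',tri(c,a,cs,b))
print('rim centre top', plane(c,[(384.9,215.7)],105), )
# socket row slot plane
print('tray corners',plane(c,[(165+x/5,170+y/5) for x,y in((120,165),(688,72),(714,245),(143,345))],8))
print('handle entering sockets (top z86)',plane(c,[(165+x/5,170+y/5) for x,y in((190,235),(407,205),(630,180))],86))
for nm,X in(("top",P),("side",Q)):
    k=(X[:,:,2]>92)&(X[:,:,2]<260)&(X[:,:,0]>400)&(X[:,:,0]<620)&(X[:,:,1]>-30)&(X[:,:,1]<400)
    n,l,st,_=cv2.connectedComponentsWithStats(k.astype(np.uint8))
    for i in range(1,n):
        if st[i,4]>5:
            z=X[l==i];print(nm,st[i],'mean',z.mean(0),'min',z.min(0),'max',z.max(0))
            if nm=="side":
                for lo in range(90,240,20):
                    w=z[(z[:,2]>lo)&(z[:,2]<lo+20)]
                    if len(w):print('  ',lo,len(w),np.median(w,0),w.min(0),w.max(0))
```

```text
tine (array([499.7, 191.5, 223.6]), np.float64(0.7535265895521844))
tine (array([499.4, 177. , 223.5]), np.float64(2.248012547275817))
tine (array([500. , 162.7, 223.5]), np.float64(1.456067892262784))
rim centre top [[ 482.9 -152.7  105. ]]
tray corners [[519.8 323.7   8. ]
 [570.7  40.7   8. ]
 [483.5  26.2   8. ]
 [430.1 307.4   8. ]]
handle entering sockets (top z86) [[476.5 268.1  86. ]
 [491.9 167.6  86. ]
 [505.   63.9  86. ]]
top [275 181  22  21 266] mean [522.9  69.1 189.3] min [513.1  48.5  97.3] max [538.2  88.9 229.9]
top [224 197  22  13 142] mean [500.1 175.3 177.4] min [494.7 158.6  92.1] max [507.9 194.  229.6]
top [172 205  26  12 185] mean [480.9 282.2 182.6] min [475.7 265.4  93.4] max [489.4 303.  226.7]
side [310 149  16  78 923] mean [523.4  80.7 180.1] min [512.9  49.9  92.1] max [536.8  93.5 226.9]
   90 71 [519.8  76.1 101.5] [514.6  71.8  92.1] [527.   78.7 109.8]
   110 77 [521.3  76.1 120. ] [514.6  72.1 110.5] [526.8  78.8 129.9]
   130 81 [519.6  76.4 140. ] [514.5  73.2 130.1] [526.6  79.9 150. ]
   150 52 [520.3  76.4 156.7] [514.6  71.8 150.2] [526.4
[... 712 characters left out ...]
2 161.5 190.8] [504.5 198.5 209.7]
   210 82 [501.1 194.1 221.9] [498.5 162.9 210.1] [503.2 198.4 226.4]
side [340 229  14  91 977] mean [481.5 293.7 165.7] min [474.4 269.7  92.1] max [488.1 308.5 224.6]
   90 101 [480.9 293.  101. ] [474.4 289.   92.1] [487.2 295.3 109.9]
   110 129 [481.3 293.2 120.6] [474.6 288.8 110.1] [487.6 295.8 129.8]
   130 137 [481.7 293.5 140.6] [474.6 288.3 130.4] [488.  295.4 149.9]
   150 144 [482.1 293.  159.9] [474.8 286.7 150. ] [488.1 295.7 170. ]
   170 124 [482.9 294.3 182. ] [475.2 272.  170.1] [487.6 307.  189.8]
   190 178 [481.4 302.1 201.3] [474.8 269.7 190.2] [488.  308.5 209.9]
   210 164 [480.6 295.6 218. ] [476.1 273.9 210.1] [487.  307.8 224.6]
```

Run:
```python
from h import *
np.set_printoptions(precision=4,suppress=True)
s=r.sense();R=Rn.from_euler('xyz',s['tcp_rot']).as_matrix();print(R);print(s['qpos'])
z=R[:,2];print('jaw az',np.arctan2(z[1],z[0]))
```

```text
[[-0.0004  0.9338  0.3577]
 [ 0.001   0.3577 -0.9338]
 [-1.      0.     -0.001 ]]
[-1.2074  0.3535  1.634   0.      1.1552 -0.0024]
jaw az -1.2049663437246392
```

>>> step_arm(rows=[[0,0,55,0,0,-0.04,85],[10,30,100,0,0,-0.09,85],[30,80,140,0,0,-0.14,85],[50,135,150,0,0,-0.18,85],[70,190,150,0,0,-0.23,85],[90,245,150,0,0,-0.28,85],[110,300,150,0,0,-0.32,85],[130,355,150,0,0,-0.366,85]], force=60)

```text
clock: 1.15
eef_pos: [353.6, -226.5, 380.7]
tcp_rot: [2.735, 1.57, 1.162]
contact_force: [1.1, -0.0, -0.1]
opening: 0.993
```

>>> step_arm(rows=[[20,55,0,0,0,0,85],[40,110,0,0,0,0,85],[60,165,0,0,0,0,85],[80,220,0,0,0,0,85],[100,275,0,0,0,0,85],[120,330,0,0,0,0,85],[137,380,-20,0,0,0,85],[147,404,-60,0,0,0,85]])

```text
clock: 2.15
eef_pos: [501.9, 180.4, 321.1]
tcp_rot: [2.186, 1.567, 0.615]
contact_force: [-0.1, -0.3, -0.2]
opening: 0.994
```

Run:
```python
from h import *
np.set_printoptions(precision=4,suppress=True)
s=r.sense();R=Rn.from_euler('xyz',s['tcp_rot']).as_matrix();print(s['clock'],s['eef_pos'],s['qpos']);print(R)
c=cam("wrist");p,d=vision.grab_frame("wrist");cv2.imwrite("pics/wrist1.png",p[:,:,::-1])
X=cloud(c,d);np.save("pics/w1X.npy",X)
k=(X[...,2]>175)&(X[...,2]<235)&(abs(X[...,1]-178)<35)&(abs(X[...,0]-500)<30)
z=X[k];print(len(z));
for lo in(175,195,212): 
  w=z[(z[:,2]>lo)&(z[:,2]<lo+18)]
  if len(w):print(lo,len(w),w.mean(0),w.min(0),w.max(0))
print(s['contact_force'],s['joint_efforts'])
```

```text
2.15 [501.8503 180.4154 321.0637] [0.3416 0.1295 1.723  0.0012 1.2851 1.9121]
[[ 0.0034  1.     -0.    ]
 [ 0.0024 -0.     -1.    ]
 [-1.      0.0034 -0.0024]]
647
175 294 [501.9769 179.1763 185.6021] [497.6884 161.8638 175.0283] [504.2165 196.9658 192.9029]
195 117 [502.8208 178.8569 204.1807] [500.2749 161.6684 195.0289] [504.1546 196.9564 212.8454]
212 233 [501.6168 179.0556 222.7618] [497.4907 161.2117 212.0336] [504.3376 196.9121 227.8415]
[-0.1443 -0.2598 -0.1725] [ -0.5104 -51.5941 -38.8275   0.3065   1.2866  -0.1591]
```

View pics/wrist1.png

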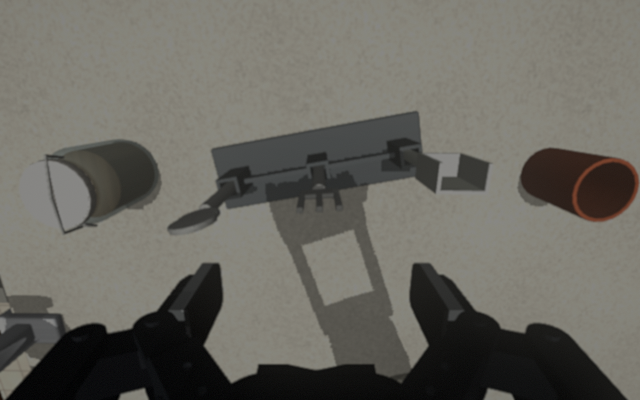

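The fork tines are at about (320,200), centred between the fingers, and the cloud puts the fork axis near (501.5, 179). The crock rim is at about (606,188). I'll descend and close.

>>> step_arm(rows=[[0,-1,-25,0,0.003,0,85],[0,-1,-50,0,0.003,0,85],[0,-1,-75,0,0.003,0,85],[0,-1,-100,0,0.003,0,85],[0,-1,-120,0,0.003,0,85],[0,-1.5,-135,0,0.003,0,85],[0,-1.5,-146,0,0.003,0,85],[0,-1.5,-146,0,0.003,0,85]])

```text
clock: 3.2
eef_pos: [499.5, 179.3, 168.1]
tcp_rot: [-1.609, 1.562, 3.104]
contact_force: [-1.2, 1.3, 0.6]
opening: 0.996
```

>>> step_arm(rows=[[0,0,0,0,0,0,60],[0,0,0,0,0,0,45],[0,0,0,0,0,0,38],[0,0,0,0,0,0,30],[0,0,0,0,0,0,20],[0,0,0,0,0,0,20],[0,0,0,0,0,0,20],[0,0,0,0,0,0,20]], force=60)

```text
clock: 4.2
eef_pos: [500.0, 179.2, 168.7]
tcp_rot: [-1.614, 1.563, 3.098]
contact_force: [-0.0, -1.5, 5.6]
opening: 0.408
```

Run:
```python
from h import *
np.set_printoptions(precision=4,suppress=True)
s=r.sense();print(s['clock'],s['eef_pos'],s['contact_force'],s['opening']*85.4)
p,d=vision.grab_frame("wrist");cv2.imwrite("pics/wrist2.png",p[:,:,::-1])
p,d=vision.grab_frame("side");cv2.imwrite("pics/side2.png",p[:,:,::-1])
```

```text
4.2 [499.9526 179.2202 168.6965] [-0.0148 -1.5216  5.5577] 34.83956257267133
```

View pics/wrist2.png

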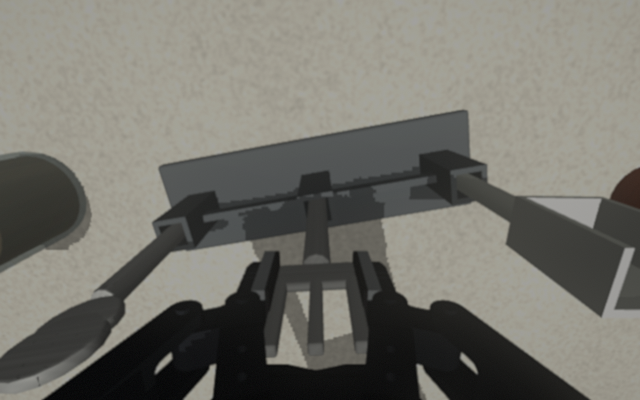

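View pics/side2.png

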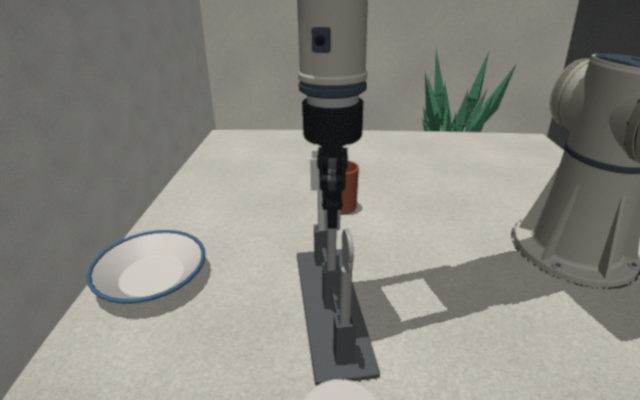

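The wrist view shows the three tines held between the pads, with the opening at 35 mm. The spoon and scoop are standing untouched. Next I'll lift straight up.

>>> step_arm(rows=[[0,0,15,0,0,0,20],[0,0,35,0,0,0,20],[0,0,60,0,0,0,20],[0,0,90,0,0,0,20],[0,0,120,0,0,0,20],[0,0,155,0,0,0,20],[0,0,190,0,0,0,20],[0,0,215,0,0,0,20]], force=80)

```text
clock: 5.3
eef_pos: [499.9, 179.3, 386.2]
tcp_rot: [-1.764, 1.565, 2.949]
contact_force: [0.3, 0.8, -1.3]
opening: 0.402
```

>>> step_arm(rows=[[0,0,15,0,0,0,20],[0,0,35,0,0,0,20],[0,0,35,0,0,0,20],[0,0,35,0,0,0,20],[0,0,35,0,0,0,20],[0,0,35,0,0,0,20],[0,0,35,0,0,0,20],[0,0,35,0,0,0,20]])

```text
clock: 6.3
eef_pos: [499.9, 179.3, 421.1]
tcp_rot: [-1.748, 1.565, 2.964]
contact_force: [-0.2, 0.9, -0.9]
opening: 0.404
```

Run:
```python
from h import *
np.set_printoptions(precision=3,suppress=True)
s=r.sense();R=Rn.from_euler('xyz',s['tcp_rot']).as_matrix();print(s['clock'],s['eef_pos'],s['contact_force'],s['opening']*85.4);print(R)
p,d=vision.grab_frame("side");cv2.imwrite("pics/side3.png",p[:,:,::-1])
c=cam("side");X=cloud(c,d);np.save("pics/s3X.npy",X)
k=(X[...,2]>215)&(X[...,2]<410)&(abs(X[...,1]-180)<40)&(abs(X[...,0]-500)<50)
z=X[k]
for lo in range(215,410,15):
  w=z[(z[:,2]>lo)&(z[:,2]<lo+15)]
  if len(w):print(lo,len(w),np.median(w,0),w.min(0),w.max(0))
```

```text
6.3 [499.891 179.33  421.13 ] [-0.161  0.879 -0.898] 34.51333348991275
[[-0.006  1.    -0.   ]
 [ 0.001 -0.    -1.   ]
 [-1.    -0.006 -0.001]]
260 47 [501.773 185.083 271.734] [495.354 179.925 268.608] [508.382 186.894 274.813]
275 119 [501.854 185.17  282.352] [495.428 178.73  275.146] [508.429 188.294 289.91 ]
290 133 [501.949 185.076 297.753] [494.464 177.638 290.001] [508.47  187.748 304.875]
305 132 [500.85  185.169 312.549] [494.577 178.783 305.127] [508.464 188.659 319.983]
320 133 [500.951 185.725 327.9  ] [494.792 180.935 320.337] [507.151 189.227 334.999]
335 131 [501.058 185.671 342.519] [494.979 180.881 335.228] [507.175 188.283 349.842]
350 140 [501.166 185.695 357.366] [495.174 181.793 350.059] [507.206 188.153 364.93 ]
365 151 [501.243 185.599 372.527] [494.22  178.908 365.056] [507.242 188.452 379.848]
380 155 [501.343 185.715 387.509] [494.399 179.591 380.014] [507.256 188.19  394.986]
395 166 [500.925 185.706 402.601] [494.599 181.569 395.032] [507.284 188.694 409.762]
```

View pics/side3.png

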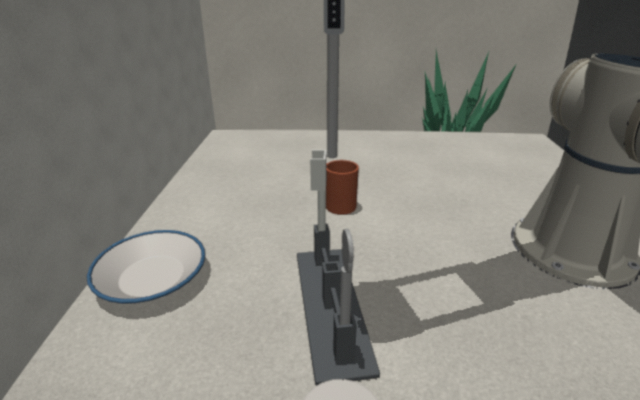

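The fork hangs vertical, its lower end at z≈268.6, so 152.5 mm below the TCP. The drainer's middle socket is empty and the scoop and spoon are still standing. I'll refine the crock centre from the wrist view I already have.

Run:
```python
from h import *
np.set_printoptions(precision=1,suppress=True)
X=np.load("pics/w1X.npy");im=cv2.imread("pics/wrist1.png").astype(int)
m=(im[...,2]-im[...,1]>30)&(np.arange(640)[None]>500)
for zz in (X,):
    k=m&(abs(X[...,2]-104)<4);w=X[k];print(len(w),w.min(0),w.max(0),(w.min(0)+w.max(0))/2)
    A=np.c_[2*w[:,:2],np.ones(len(w))];s=np.linalg.lstsq(A,(w[:,:2]**2).sum(1),rcond=None)[0];print('fit',s[:2],np.sqrt(s[2]+s[0]**2+s[1]**2))
```

```text
722 [ 447.7 -189.4  101.7] [ 521.8 -113.7  107.2] [ 484.8 -151.6  104.5]
fit [ 484.4 -151.3] 35.581215243619816
```

>>> step_arm(rows=[[-2,-40,0,0,-0.006,0,20],[-4,-85,0,0,-0.006,0,20],[-8,-130,0,0,-0.006,0,20],[-12,-175,0,0,-0.006,0,20],[-15,-220,0,0,-0.006,0,20],[-18,-265,0,0,-0.006,0,20],[-18,-305,0,0,-0.006,0,20],[-18,-330,0,0,-0.006,0,20]])

```text
clock: 7.35
eef_pos: [481.7, -152.5, 421.3]
tcp_rot: [2.78, 1.57, 1.208]
contact_force: [0.6, 0.6, -1.5]
opening: 0.399
```

>>> step_arm(rows=[[0,0,0,0,0,0,20],[0,0,0,0,0,0,20],[0,0,-20,0,0,0,20],[0,0,-50,0,0,0,20],[0,0,-80,0,0,0,20],[0,0,-110,0,0,0,20],[0,0,-120,0,0,0,20],[0,0,-120,0,0,0,20]])

```text
clock: 8.35
eef_pos: [481.8, -151.8, 301.4]
tcp_rot: [-2.969, 1.57, 1.743]
contact_force: [-0.3, 0.0, -0.0]
opening: 0.403
```

```bash
cat > m.py <<'E'
from h import *
import sys
np.set_printoptions(precision=2,suppress=True)
t=sys.argv[1]
s=r.sense();R=Rn.from_euler('xyz',s['tcp_rot']).as_matrix();print(s['clock'],s['eef_pos'],'toolx',R[:,0],'jaw',R[:,2],s['contact_force'],s['opening']*85.4)
end=s['eef_pos']+R[:,0]*152.5;print('fork end by tool',end)
for n in("wrist","side","top"):
    c=cam(n);p,d=vision.grab_frame(n);cv2.imwrite(f"pics/{n}{t}.png",p[:,:,::-1]);X=cloud(c,d);np.save(f"pics/{n}{t}X.npy",X)
    im=p.astype(int);rim=(im[...,0]-im[...,1]>30)&(abs(X[...,2]-104)<4)&(abs(X[...,0]-482)<60)&(abs(X[...,1]+151)<60)
    w=X[rim]
    if len(w)>20:
        A=np.c_[2*w[:,:2],np.ones(len(w))];q=np.linalg.lstsq(A,(w[:,:2]**2).sum(1),rcond=None)[0];print(n,'rim fit',len(w),q[:2],np.sqrt(q[2]+q[0]**2+q[1]**2),'box mid',(w.min(0)+w.max(0))/2)
    else: print(n,'no rim',len(w))
    f=(im[...,0]-im[...,1]<25)&(abs(X[...,0]-482)<60)&(abs(X[...,1]+151)<16)&(X[...,2]>106)&(X[...,2]<220)
    for lo in range(106,220,25):
        w=X[f&(X[...,2]>lo)&(X[...,2]<lo+25)]
        if len(w)>3:print('  ',lo,len(w),np.median(w,0),w.min(0),w.max(0))
E
python3 m.py 4
```

```text
8.35 [ 481.76 -151.83  301.37] toolx [-0.  0. -1.] jaw [-0. -1. -0.] [-0.35  0.04 -0.04] 34.43175248217781
fork end by tool [ 481.73 -151.66  148.87]
wrist rim fit 623 [ 484.54 -151.98] 35.435829029717105 box mid [ 486.52 -152.18  103.69]
   131 19 [ 489.75 -151.11  153.24] [ 486.36 -157.53  150.87] [ 490.66 -145.63  155.91]
   156 107 [ 489.54 -151.12  169.43] [ 484.27 -158.23  156.04] [ 490.73 -144.76  181.  ]
   181 139 [ 489.41 -151.14  194.26] [ 483.65 -158.23  181.17] [ 490.5  -144.41  205.99]
   206 100 [ 489.23 -151.14  213.31] [ 483.87 -158.02  206.12] [ 490.34 -144.4   219.94]
side rim fit 141 [ 484.31 -149.46] 35.37241752317049 box mid [ 483.07 -150.36  102.96]
   131 17 [ 485.19 -147.72  153.43] [ 478.57 -152.85  150.  ] [ 491.66 -143.81  155.69]
   156 69 [ 485.22 -146.53  167.63] [ 478.75 -152.22  156.  ] [ 491.76 -143.13  180.78]
   181 69 [ 484.03 -146.46  193.94] [ 477.55 -151.14  181.06] [ 490.33 -142.73  205.5 ]
   206 46 [ 484.26 -145.49  213.35] [ 477.71 -151.65  206.06] [ 490.56 -141.47  219.66]
top rim fit 49 [ 484.07 -153.28] 35.29781486383162 box mid [ 485.77 -152.97  104.33]
```

View pics/wrist4.png

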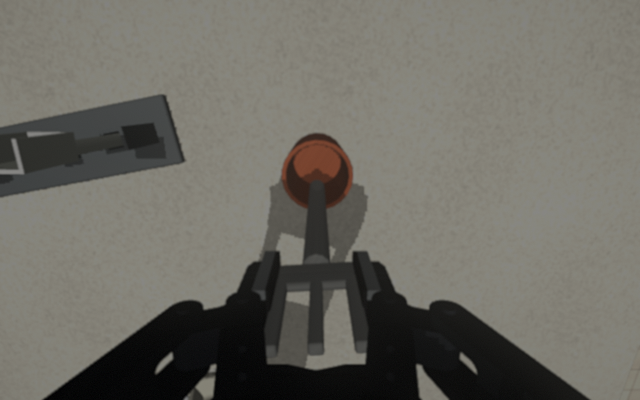

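View pics/side4.png

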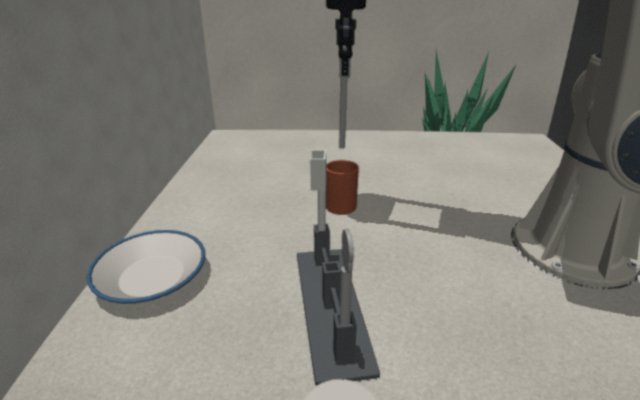

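The wrist view shows the handle's end above the mouth of the crock, whose rim is centred at (317,173). The handle axis is within about 2 mm of the crock's centre. I'll lower it to 14 mm above the floor, then tilt it.

>>> step_arm(rows=[[-1,-0.5,-15,0,0,0,20],[-2,-0.5,-35,0,0,0,20],[-2,-0.5,-55,0,0,0,20],[-2,-0.5,-75,0,0,0,20],[-2,-0.5,-95,0,0,0,20],[-2,-0.5,-115,0,0,0,20],[-2,-0.5,-125,0,0,0,20],[-2,-0.5,-127,0,0,0,20]])

```text
clock: 9.5
eef_pos: [480.1, -152.9, 175.1]
tcp_rot: [1.912, 1.569, 0.34]
contact_force: [0.1, 0.5, -1.6]
opening: 0.401
```

>>> step_arm(rows=[[-4,0,-0.1,0,-0.026,0,20],[-8,0,-0.3,0,-0.052,0,20],[-12,0,-0.5,0,-0.079,0,20],[-16,0,-1,0,-0.105,0,20],[-20,0,-1.5,0,-0.131,0,20],[-24,0,-2,0,-0.158,0,20],[-28,0,-2.6,0,-0.185,0,20],[-28,0,-2.6,0,-0.185,0,20]])

```text
clock: 10.5
eef_pos: [451.3, -152.9, 172.3]
tcp_rot: [1.576, 1.384, 0.003]
contact_force: [0.2, -0.7, -1.1]
opening: 0.405
```

```bash
python3 m.py 5
```

```text
10.5 [ 451.33 -152.88  172.3 ] toolx [ 0.19  0.   -0.98] jaw [-0. -1. -0.] [ 0.22 -0.68 -1.06] 34.54714063086831
fork end by tool [ 479.6  -152.78   22.44]
wrist rim fit 1908 [ 484.41 -152.08] 35.49051470792277 box mid [ 485.01 -152.02  104.35]
   106 270 [ 468.25 -152.28  119.85] [ 461.5  -159.22  106.17] [ 472.05 -145.33  130.96]
   131 370 [ 463.38 -152.28  144.58] [ 456.05 -159.06  131.05] [ 467.37 -145.19  155.88]
   156 972 [ 456.17 -151.79  175.17] [ 452.31 -166.84  156.01] [ 462.67 -135.1   180.99]
   181 1994 [ 450.92 -151.01  191.75] [ 444.63 -166.97  181.01] [ 457.57 -135.01  205.99]
   206 897 [ 446.63 -150.8   213.56] [ 440.3  -166.99  206.01] [ 455.83 -135.    220.  ]
side rim fit 145 [ 484.34 -149.3 ] 35.54287724389825 box mid [ 483.05 -149.24  102.99]
   106 66 [ 464.63 -147.18  118.11] [ 455.99 -152.16  106.2 ] [ 473.14 -143.07  130.88]
   131 69 [ 460.81 -146.96  142.97] [ 450.43 -153.46  131.06] [ 467.29 -143.63  155.59]
   156 32 [ 456.34 -146.78  161.6 ] [ 448.84 -152.26  156.1 ] [ 461.6  -144.27  166.84]
top rim fit 69 [ 484.54 -153.06] 35.22923016136359 box mid [ 495.99 -146.25  104.09]
```

View pics/wrist5.png

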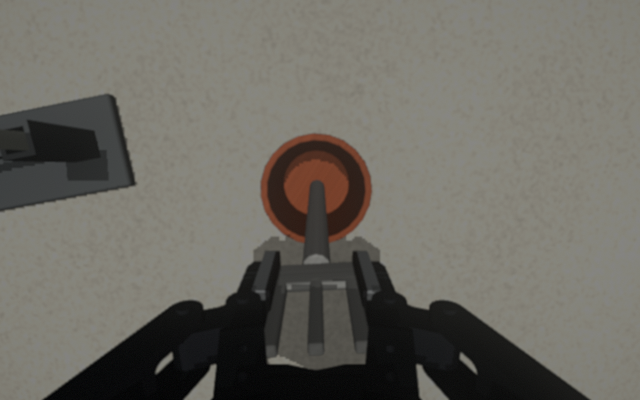

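The wrist view shows the tilted handle in the crock at (317,185–240), with about 9 mm to the near rim. The crock hasn't moved. I'll lower it to the floor and shift it slightly towards the rim.

>>> step_arm(rows=[[-1,0.5,-2,0,0,0,20],[-2,0.5,-4,0,0,0,20],[-3,0.5,-6,0,0,0,20],[-4,0.5,-8,0,0,0,20],[-4,0.5,-10,0,0,0,20],[-4,0.5,-11,0,0,0,20],[-4,0.5,-12,0,0,0,20],[-4,0.5,-12,0,0,0,20]])

```text
clock: 11.65
eef_pos: [448.5, -152.6, 160.6]
tcp_rot: [1.574, 1.384, 0.002]
contact_force: [0.4, 0.0, -1.5]
opening: 0.407
```

>>> step_arm(rows=[[0,0,-0.5,0,0,0,20],[0,0,-1,0,0,0,20],[0,0,-1,0,0,0,20],[0,0,-1,0,0,0,20],[0,0,-1,0,0,0,20],[0,0,-1,0,0,0,20],[0,0,-1,0,0,0,20],[0,0,-1,0,0,0,20]])

```text
clock: 12.65
eef_pos: [448.5, -152.6, 159.6]
tcp_rot: [1.574, 1.384, 0.002]
contact_force: [-0.2, -0.6, -1.0]
opening: 0.401
```

```bash
python3 m.py 6
```

```text
12.65 [ 448.49 -152.58  159.58] toolx [ 0.19  0.   -0.98] jaw [-0. -1. -0.] [-0.24 -0.63 -1.04] 34.24075538150386
fork end by tool [ 476.79 -152.53    9.73]
wrist rim fit 2154 [ 484.36 -152.04] 35.50919407747253 box mid [ 485.03 -152.    104.74]
   106 320 [ 462.94 -151.99  119.02] [ 447.73 -161.08  106.03] [ 466.91 -145.04  130.94]
   131 440 [ 458.21 -151.98  144.2 ] [ 450.82 -158.83  131.04] [ 461.96 -144.9   155.87]
   156 2134 [ 449.77 -151.49  172.77] [ 443.41 -166.99  156.01] [ 457.84 -135.01  180.95]
   181 1398 [ 444.92 -150.82  195.37] [ 438.55 -167.    181.09] [ 449.39 -135.01  205.96]
   206 1254 [ 441.1  -151.    213.61] [ 435.4  -166.99  206.  ] [ 450.14 -135.    219.84]
side rim fit 140 [ 484.32 -149.48] 35.611700589155504 box mid [ 483.11 -148.44  102.85]
   106 68 [ 458.31 -146.62  118.77] [ 449.58 -153.5   106.05] [ 466.49 -142.76  130.67]
   131 64 [ 454.45 -146.38  143.18] [ 445.89 -152.65  131.17] [ 460.89 -142.79  155.13]
top rim fit 79 [ 485.04 -152.83] 34.93323312363271 box mid [ 490.36 -147.24  104.18]
```

View pics/wrist6.png

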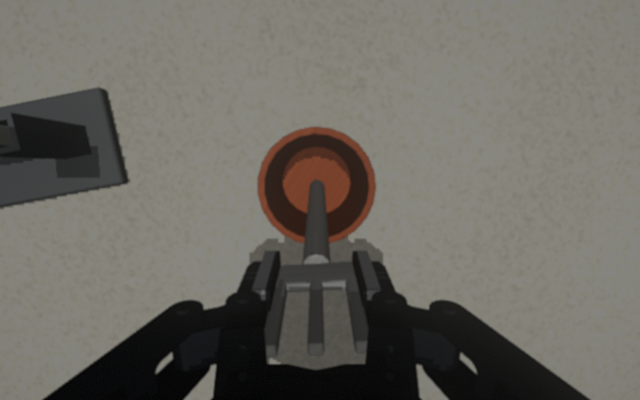

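The end is about 1 mm above the floor and the handle about 2 mm from the rim, with no contact force yet. I'll make a few small moves until it touches.

>>> step_arm(rows=[[-0.5,0,-0.4,0,0,0,20],[-1,0,-0.8,0,0,0,20],[-1.5,0,-1.2,0,0,0,20],[-2,0,-1.5,0,0,0,20],[-2,0,-1.5,0,0,0,20],[-2,0,-1.5,0,0,0,20],[-2,0,-1.5,0,0,0,20],[-2,0,-1.5,0,0,0,20]])

```text
clock: 13.8
eef_pos: [446.8, -152.7, 158.4]
tcp_rot: [1.572, 1.383, 0.001]
contact_force: [0.1, -0.6, 6.0]
opening: 0.398
```

>>> step_arm(rows=[[0,0,-0.3,0,0,0,20],[0,0,-0.6,0,0,0,20],[0,0,-0.8,0,0,0,20],[0,0,-0.8,0,0,0,20],[0,0,-0.8,0,0,0,20],[0,0,-0.8,0,0,0,20],[0,0,-0.8,0,0,0,20],[0,0,-0.8,0,0,0,20]])

```text
clock: 14.8
eef_pos: [447.4, -152.8, 158.3]
tcp_rot: [1.571, 1.382, -0.001]
contact_force: [-1.9, 1.1, 11.3]
opening: 0.402
```

The handle's end is on the floor, with a vertical force of about 11 N. I'll ease off slightly and open.

>>> step_arm(rows=[[0,0,0.5,0,0,0,20],[0,0,0.5,0,0,0,20],[0,0,0.5,0,0,0,36],[0,0,0.5,0,0,0,40],[0,0,0.5,0,0,0,48],[0,0,0.5,0,0,0,58],[0,0,0.5,0,0,0,70],[0,0,0.5,0,0,0,70]])

```text
clock: 15.8
eef_pos: [447.3, -152.8, 158.8]
tcp_rot: [1.571, 1.382, -0.001]
contact_force: [-0.6, -0.2, -0.1]
opening: 0.82
```

```bash
python3 m.py 7
```

```text
15.8 [ 447.33 -152.83  158.76] toolx [ 0.19 -0.   -0.98] jaw [-0. -1. -0.] [-0.57 -0.2  -0.09] 69.99046460210502
fork end by tool [ 475.91 -152.85    8.96]
wrist rim fit 2192 [ 484.33 -152.08] 35.5026820250125 box mid [ 485.03 -152.01  104.61]
   106 328 [ 460.9  -152.25  119.43] [ 454.82 -159.02  106.02] [ 465.24 -145.17  131.  ]
   131 463 [ 456.11 -152.23  144.61] [ 449.31 -158.93  131.01] [ 459.75 -144.95  155.98]
   156 2174 [ 447.57 -151.27  172.22] [ 441.16 -166.96  156.04] [ 455.81 -135.01  181.  ]
   181 1422 [ 442.5  -150.77  195.31] [ 436.   -167.    181.02] [ 447.05 -135.    205.97]
   206 1232 [ 438.65 -150.89  213.18] [ 432.67 -166.99  206.01] [ 442.45 -135.01  216.68]
side rim fit 139 [ 483.88 -149.34] 35.542809023482135 box mid [ 483.13 -149.66  103.1 ]
   106 67 [ 456.26 -146.89  118.94] [ 447.38 -152.68  106.14] [ 464.34 -143.53  130.83]
   131 63 [ 452.34 -146.72  142.6 ] [ 443.76 -151.66  131.44] [ 458.68 -143.56  154.85]
top rim fit 80 [ 484.45 -153.39] 35.40742463001997 box mid [ 492.72 -148.5   103.99]
```

View pics/wrist7.png

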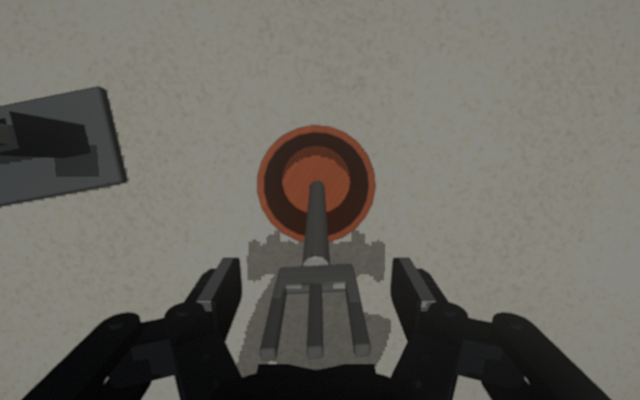

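View pics/side7.png

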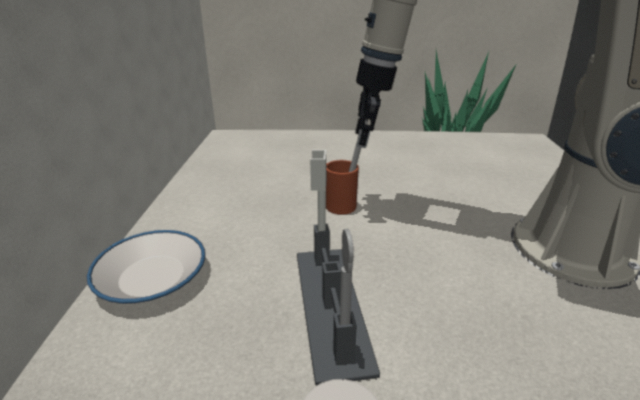

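The fork is released and leans on the near rim, clear of both pads. I'll withdraw along its axis.

>>> step_arm(rows=[[-2,0,10,0,0,0,80],[-5,0,25,0,0,0,80],[-8,0,42,0,0,0,80],[-12,0,62,0,0,0,80],[-16,0,84,0,0,0,80],[-20,0,106,0,0,0,80],[-25,0,130,0,0,0,80],[-29,0,150,0,0,0,80]])

```text
clock: 16.95
eef_pos: [418.1, -152.8, 310.5]
tcp_rot: [1.568, 1.381, -0.004]
contact_force: [1.1, 0.8, 0.4]
opening: 0.937
```

>>> step_arm(rows=[[0,0,5,0,0,0,80],[0,0,10,0,0,0,80],[0,0,10,0,0,0,80],[0,0,10,0,0,0,80],[0,0,10,0,0,0,80],[0,0,10,0,0,0,80],[0,0,10,0,0,0,80],[0,0,10,0,0,0,80]])

```text
clock: 17.95
eef_pos: [418.1, -152.8, 320.4]
tcp_rot: [1.568, 1.381, -0.004]
contact_force: [-0.1, -0.3, -0.8]
opening: 0.936
```

```bash
python3 m.py 8
python3 - <<'E'
import cv2
a=cv2.imread("pics/side8.png")[100:270,270:430]; cv2.imwrite("pics/side8z.png",cv2.resize(a,None,fx=3.5,fy=3.5,interpolation=cv2.INTER_CUBIC))
E
```

```text
17.95 [ 418.08 -152.84  320.45] toolx [ 0.19 -0.   -0.98] jaw [-0. -1.  0.] [-0.1  -0.32 -0.81] 79.902896916358
fork end by tool [ 446.81 -152.94  170.68]
wrist rim fit 653 [ 484.2  -152.06] 35.38445592817204 box mid [ 485.22 -152.01  104.  ]
   106 59 [ 460.67 -152.5   120.28] [ 453.35 -158.84  106.68] [ 464.89 -145.08  130.68]
   131 70 [ 455.82 -151.97  144.36] [ 449.39 -158.76  131.67] [ 459.74 -145.25  155.37]
   156 333 [ 446.61 -151.48  174.01] [ 440.5  -166.94  156.24] [ 454.4  -135.18  180.79]
   181 133 [ 442.01 -150.69  195.2 ] [ 436.18 -166.9   181.04] [ 445.5  -135.34  205.88]
   206 137 [ 437.25 -150.76  214.49] [ 432.99 -166.95  206.63] [ 440.62 -135.22  216.82]
side rim fit 138 [ 484.15 -149.49] 35.702073847568165 box mid [ 483.03 -150.14  103.04]
   106 63 [ 456.23 -146.74  119.08] [ 447.29 -152.75  106.44] [ 464.39 -142.91  130.52]
   131 70 [ 452.1  -146.55  143.14] [ 441.96 -151.99  131.28] [ 458.67 -141.54  155.27]
   156 44 [ 447.26 -146.89  167.42] [ 441.41 -164.96  156.94] [ 454.95 -135.48  179.5 ]
   181 42 [ 441.71 -149.64  192.55] [ 436.34 -166.14  181.  ] [ 446.61 -135.01  205.94]
   206 19 [ 437.96 -151.74  211.55] [ 433.82 -165.18  206.7 ] [ 441.31 -137.66  214.02]
top rim fit 153 [ 484.52 -153.33] 35.37662571102649 box mid [ 485.82 -153.1   104.  ]
   106 12 [ 461.67 -148.93  113.13] [ 454.63 -159.53  106.68] [ 521.08 -136.85  129.91]
   131 9 [ 456.68 -148.55  144.  ] [ 452.41 -153.49  131.9 ] [ 461.09 -146.9   154.35]
   156 40 [ 448.79 -152.24  169.84] [ 443.14 -166.36  158.11] [ 454.26 -138.35  179.96]
   181 22 [ 442.92 -148.77  189.96] [ 437.51 -166.17  181.02] [ 445.86 -135.63  204.52]
   206 11 [ 438.57 -139.84  212.81] [ 434.52 -166.06  206.3 ] [ 441.65 -136.12  216.41]
```

View pics/side8z.png

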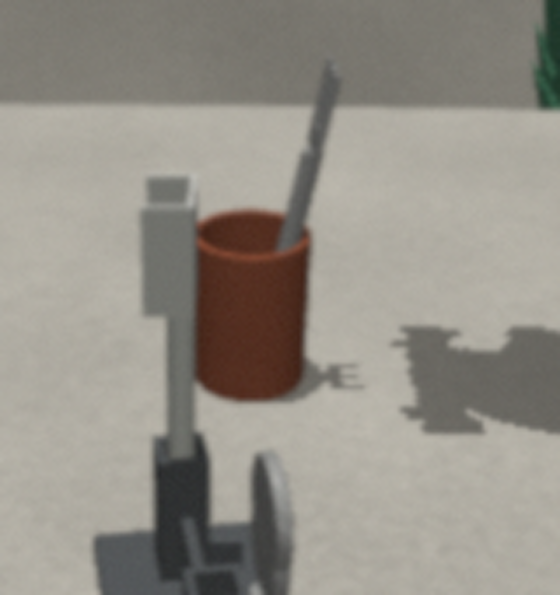

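View pics/wrist8.png

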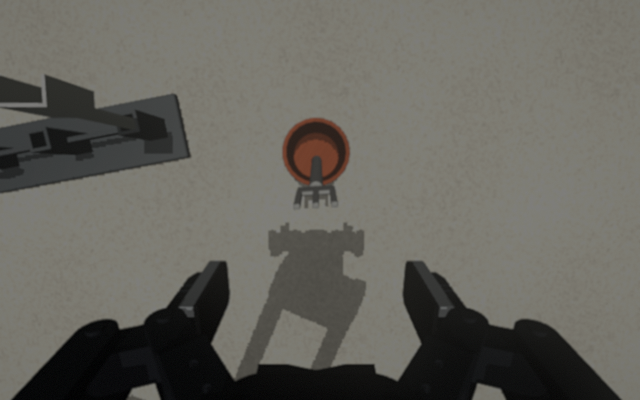

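The views show the fork tines up, leaning on the crock's near rim at about 11°, and it has not moved since release. The gripper is well clear, and the spoon and scoop are still in place. I'm handing in.

```bash
python3 -c "
from rig import order
print(order.sign_off())"
```

```text
the job is handed in; nothing more can be done
None
```

The steel fork is standing in the terracotta crock, tines up, and I handed the job in at about 18 s of the 48 s allowed. `sign_off` reports no verdict.

- **What I did:** I pinched the fork by its head, lifted it straight out and carried it over the scoop. I lowered it into the crock, tilted it about 11° towards the rim, and let go only after the handle's end was on the inner floor. The vertical force read about 6 to 11 N there.
- **Fork:** It leans on the near rim at about 11°. The readings before and after I withdrew the gripper agreed within about 2 mm.
- **Crock:** It is upright, and its rim centre is at (484, -152) mm. That is unchanged within about 1 mm since the first rim fits.
- **Spoon and scoop:** Both still stand in their sockets and look unmoved. I checked this by eye in the pictures, not by a final measurement.
- **Gripper:** It is about 100 mm above the fork and touches nothing.
- **Disagreements:** The side camera put the crock's y 2–4 mm off the other two views, and my first x estimate was about 2 mm off the later rim fits. Neither mattered for the placing.

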